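Rack the sowing templates on edge to dry

ROBOT

A 6-joint arm with a two-finger parallel gripper is mounted at the origin on the work surface. World frame = base frame: x ahead of the robot, y to its left, z up, the work surface at z = 0. Lengths are in m, angles in degrees, forces in N, time in s.
With the tool pointing down it reaches from about 0.35 to 0.875 m from the base axis. Payload 4.2 kg.
Tool frame: the origin (TCP) lies at the very end of the fingers, on their centre line; the grasp point (between the pads) lies 19 mm behind it; z points along the fingers, y is the line along which they close (so a half turn about z gives the same grasp; the last joint's range is limited). The gripper opens to 87 mm and grips with 3 to 60 N. Pads are 19 mm wide; open, the fingers measure 117 mm over their backs; the gripper's body (75 mm by 190 mm) begins 51 mm behind the grasp point.
Start: joints at [-56.058, 22.042, 0.453, 0, -68.411, -14.817], TCP at [0.205, -0.59, 0.223] pointing down, gripper open.
Joint ranges: [-179.83, 179.83], [-69.29, 118.12], [-61.27, 80.66], [-181.25, 117.63], [-171.15, -9.14], [-177.46, 177.46]. Speed limits (degrees/s): [159.86, 159.86, 180, 180, 180, 180].

INTERFACE

Orientations are given as a 3x3 rotation matrix whose columns are the frame's x, y, z axes.
In Python, from station import r gives the robot as it stands.
- The arm moves only by the tool jog_arm, never from a script. Its argument "plan" is text: rows parted by semicolons, each of 7 numbers parted by spaces: the shift along the tool's x, y, z normalised to -1 to 1, where 1 is 0.025 m, then the turn, a rotation vector about the tool's x, y, z normalised to -1 to 1, where 1 is 8 degrees, then the closure, from -1 (fully open) to 1 (shut). A call has exactly 10 rows; each row shifts and turns the commanded pose from where the row before left it, along the tool's axes as they then stand; what a row does not reach is not made up. A row lasts 1/10 s, in which the tool goes at most 50 mm and 8.59 degrees, less where a joint would pass 70% of its speed; a pose out of reach is approached as far as the arm can. A call with a number of a shift or a turn outside -1 to 1 is refused whole. A call with a gripper value outside its range is refused whole. The fingers move at their own pace and stop on an object; the grip force is fixed at half the most. Time passes only in rows, so rows that do not move let the fingers close, or fill a call up. It gives the time, the measured TCP pose, the force, the opening and the grip force at its end, in the units of the state.
- r.sense(): the state, without advancing time (a new reading comes with each control period).
- r.capture(name): name is "side" or "top" or "wrist"; returns (picture, depth): 384x512x3 uint8, red, green, blue; 384x512 float32, m along the optical axis (not along the pixel's ray), 0 where there is no reading.
- r.get_calibration(name): a dict with "mtx" (3x3 intrinsics, pixels), "extrinsics" (4x4, takes a point from camera to world coordinates). Camera axes: x right, y up, looking along -z (the intrinsics and any distortion apply to the point x, -y, -z); pixel columns grow to the right and rows downward; lengths in m; the calibration is good to about 2 mm. A picture is of the moment at which its call begins: read the wrist's pose just before it. get_calibration takes no time and is no camera call; for the wrist camera it gives the pose at the moment of the call.
- r.finish_job(): hands the job in; it is judged then, once.
The state is a dict: "time_s": time; "joints": joint angles; "joint_velocities": joint speeds; "effort": joint torques, N m; "tcp_pos": TCP position; "ee_rot": TCP orientation; "wrist_force": force on the tool from outside, world axes, zero at the start; "moment": the same for the moment, N m; "gripper_width": opening from 0.0 (shut) to 1.0 (fully open); "gripper_force": force on a finger pad.
Only numpy, scipy, OpenCV 4.12 (cv2) and the standard library are available. Lean on these libraries where they do the work, as an engineer would, in place of code of your own. Each camera call takes 0.05 s, during which the arm holds its last target. There are 200 camera calls.

TASK

Stand the two washed sowing templates, now leaning on the wooden stands, on edge in the leaning drying rack, the green one in the green bay and the orange one in the orange bay, centred across the bay. Slide each down its slot past the sprung roller until you feel it fully home on the slot floor, firmly but without forcing it, and let go. Leave the white template and the other things on the bench where they are.

Things in the scene. Friction and masses are not known exactly. Their poses are not given: they have to be found in the camera images.
- green_template: green sowing template: flat rigid plate with a grid of dark holes, 130 mm wide, 120 tall, 8 thick, 0.14 kg. Starts leaning 30 degrees from vertical on a stand, top towards the robot. Origin: centre of its lower edge, mid-thickness; z up the plate, y along its width, x the face normal (away from the robot and up). Behind it the middle 96 mm is free between the rails
- green_template_top (a point): centre of the plain top edge of the green template (120 mm along its z from its origin), where it can be pinched
- green_bay: green bay of the rack: a leaning slot 150 mm wide whose far wall is green. Origin: centre of its underside; z up, y along the slot. The slot leans 25 degrees towards -x: its up direction is (-0.423, 0, 0.906) in the bay's frame, its normal (0.906, 0, 0.423). It is 11 mm wide and 40 mm deep along that up direction. Solid, fixed
- green_bay_seat (a point): on the floor of the green slot, 28 mm above the bay's origin: where the origin (lower-edge centre) of a template fully home lies. The -x wall is 4 mm from this point along the slot's normal, the far wall 7 mm on the other side. The -x wall goes on as two backrest rails at the slot's ends (100 mm clear between them) to 66 mm from the slot floor, 26 mm beyond the mouth
- green_bay_roller (a point): axis of the green bay's sprung rubber roller (12 mm thick, 60 long) in the far wall, 22 mm up the slot. It pinches the template against the -x wall: a push of roughly 8 to 18 N passes it, and it drags all the way down to the slot floor
- green_bay_top (a point): where the centre of the top edge lies when a template is fully home in the green bay: 120 mm from the seat point along the slot's up direction
- orange_template: orange sowing template: flat rigid plate with a grid of dark holes, 130 mm wide, 120 tall, 8 thick, 0.14 kg. Starts leaning 30 degrees from vertical on a stand, top towards the robot. Origin: centre of its lower edge, mid-thickness; z up the plate, y along its width, x the face normal (away from the robot and up). Behind it the middle 96 mm is free between the rails
- orange_template_top (a point): centre of the plain top edge of the orange template (120 mm along its z from its origin), where it can be pinched
- orange_bay: orange bay of the rack: a leaning slot 150 mm wide whose far wall is orange. Origin: centre of its underside; z up, y along the slot. The slot leans 25 degrees towards -x: its up direction is (-0.423, 0, 0.906) in the bay's frame, its normal (0.906, 0, 0.423). It is 11 mm wide and 40 mm deep along that up direction. Solid, fixed
- orange_bay_seat (a point): on the floor of the orange slot, 28 mm above the bay's origin: where the origin (lower-edge centre) of a template fully home lies. The -x wall is 4 mm from this point along the slot's normal, the far wall 7 mm on the other side. The -x wall goes on as two backrest rails at the slot's ends (100 mm clear between them) to 66 mm from the slot floor, 26 mm beyond the mouth
- orange_bay_roller (a point): axis of the orange bay's sprung rubber roller (12 mm thick, 60 long) in the far wall, 22 mm up the slot. It pinches the template against the -x wall: a push of roughly 8 to 18 N passes it, and it drags all the way down to the slot floor
- orange_bay_top (a point): where the centre of the top edge lies when a template is fully home in the orange bay: 120 mm from the seat point along the slot's up direction
- white_template: white template of the same size, already standing in the rack's white bay; to be left alone. Bays stand 80 mm apart along x of the rack, in any order. Origin and axes as for the other templates
- rack: dark steel base board of the rack, 300 mm (x) x 190 (y) x 12 thick, carrying the three bays; fixed. Origin: centre of its underside
- stand_a: first wooden drip stand, fixed, on which one of the templates leans; 160 mm wide, 110 deep, 12 mm base, rails leaning 30 degrees to its -x, 87 mm long, with their tops about 125 mm above the table. Origin: centre of the template's ledge, on the table. A ledge 54 mm above the table carries the template's lower edge
- stand_b: second wooden drip stand, fixed, on which one of the templates leans; 160 mm wide, 110 deep, 12 mm base, rails leaning 30 degrees to its -x, 87 mm long, with their tops about 125 mm above the table. Origin: centre of the template's ledge, on the table. A ledge 54 mm above the table carries the template's lower edge
- scoop: red plastic potting scoop, 84 mm across, 60 high, handle 140 long; origin under the bowl
- pot: terracotta pot, 90 mm across, 85 high; origin under its centre
- spray: blue bottle, 64 mm across, 170 high; origin under its centre
- trowel: hand trowel with a wooden handle lying flat, about 250 mm long
- jar: amber jar with a black lid, 70 mm across, 90 high; origin under its centre
Things that resemble listed ones, but are neither listed nor needed, are in the scene too. There is more than one size of the orange_template; the job needs the smallest.

How it is judged (in metres and radians):
At the end, for the whole second after the job is handed in: Each template at rest in its colour's bay: lower-edge centre within 6 mm of the seat point across the slot, at most 4 mm above it, within 20 mm along the slot; top-edge centre within 10 mm of the top point across the slot, 10 mm below to 6 mm above it, within 20 mm along the slot (x of green_template in the frame of green_bay_seat between -0.006 and 0.006 m and y of green_template in the frame of green_bay_seat between -0.02 and 0.02 m and z of green_template in the frame of green_bay_seat between -0.006 and 0.004 m and x of green_template_top in the frame of green_bay_top between -0.01 and 0.01 m and y of green_template_top in the frame of green_bay_top between -0.02 and 0.02 m and z of green_template_top in the frame of green_bay_top between -0.01 and 0.006 m and linear speed of each of green_template, orange_template below 0.02 m/s and angular speed of each of green_template, orange_template below 0.2 rad/s and x of orange_template in the frame of orange_bay_seat between -0.006 and 0.006 m and y of orange_template in the frame of orange_bay_seat between -0.02 and 0.02 m and z of orange_template in the frame of orange_bay_seat between -0.006 and 0.004 m and x of orange_template_top in the frame of orange_bay_top between -0.01 and 0.01 m and y of orange_template_top in the frame of orange_bay_top between -0.02 and 0.02 m and z of orange_template_top in the frame of orange_bay_top between -0.01 and 0.006 m); the robot touches nothing.
It fails at once if the white template is disturbed (moved more than 15 mm) (distance of white_template from where it was at the start of the episode above 0.015 m).
It fails at once if the scoop, pot, bottle, trowel or jar is disturbed (moved more than 30 mm) (distance of any of scoop, pot, spray, trowel, jar from where it was at the start of the episode above 0.03 m).
It fails at once if the green template is forced against its bay with more than 150 N (contact force between green_template and green_bay above 150 N).
It fails at once if the orange template is forced against its bay with more than 150 N (contact force between orange_template and orange_bay above 150 N).
It also fails if it takes over 62 s, if anything falls off the work surface, if the arm or the gripper's body presses on something with over 40 N, if the wrist force passes 120 N, or if a joint passes its speed limit or range.

## Working session

There is one attempt and no reset: what is moved stays moved. The work goes in short steps, Python scripts to look and compute and a tool call to move; the robot and the scene stay as the last step left them, time stands still between calls to the robot, and variables do not carry over. Pictures are saved under pics/ and viewed, at most 10 in all, crops included, and the job is handed in when it is done.

Besides the shell and the picture viewer there is one more tool, called after "Emit:" as name(argument=value, ...) on one line, values as JSON. jog_arm: Moves the arm, as the interface text tells. Scaled input: -1 to 1 covers 0.025 m each way for a shift and 8 degrees each way for a turn. Its arguments: {"type":"object","properties":{"plan":{"type":"string"}},"required":["plan"]}

```bash
ls; mkdir -p pics; cat > h.py <<'E'
from station import r
import numpy as np, cv2
def cap(n,f=None):
    c=r.get_calibration(n); im,d=r.capture(n)
    if f: cv2.imwrite(f,im[:,:,::-1])
    np.savez(f'{n}.npz',im=im,d=d,K=c['mtx'],E=c['extrinsics']); return im,d,cloud(d,c['mtx'],c['extrinsics'])
def cloud(d,K,E):
    v,u=np.mgrid[:d.shape[0],:d.shape[1]]; K=np.array(K);E=np.array(E)
    P=np.stack([(u-K[0,2])/K[0,0]*d,-(v-K[1,2])/K[1,1]*d,-d],-1)
    return P@E[:3,:3].T+E[:3,3]
E
python3 - <<'E'
from h import *
np.set_printoptions(precision=3,suppress=True)
a,_,_=cap('top','pics/top.png');b,_,_=cap('side','pics/side.png')
print(r.get_calibration('top'),r.get_calibration('side'),r.sense())
E
```

```text
pics
{'mtx': array([[479.247,   0.   , 255.828],
       [  0.   , 479.247, 196.183],
       [  0.   ,   0.   ,   1.   ]]), 'extrinsics': array([[ 0.007,  0.996, -0.092,  0.339],
       [-1.   ,  0.007, -0.002, -0.016],
       [-0.001,  0.092,  0.996,  1.744],
       [ 0.   ,  0.   ,  0.   ,  1.   ]])} {'mtx': array([[417.089,   0.   , 252.154],
       [  0.   , 417.089, 189.468],
       [  0.   ,   0.   ,   1.   ]]), 'extrinsics': array([[-0.847,  0.42 , -0.327,  0.022],
       [-0.532, -0.65 ,  0.542,  0.739],
       [ 0.015,  0.633,  0.774,  1.155],
       [ 0.   ,  0.   ,  0.   ,  1.   ]])} {'time_s': 0.1, 'joints': array([-56.059,  22.085,   0.388,  -0.024, -68.411, -14.819]), 'joint_velocities': array([ 0.001, -0.163,  0.164,  0.134, -0.024, -0.165]), 'effort': array([ -0.   , -39.169,  18.794,   4.232,   0.013,  -0.   ]), 'tcp_pos': array([ 0.205, -0.59 ,  0.222]), 'ee_rot': array([[-0.945, -0.327, -0.001],
       [-0.327,  0.945,  0.002],
       [ 0.   ,  0.002, -1.   ]]), 'wrist_force': array([-1.001, -1.155,  0.452]), 'moment': array([0.014, 0.005, 0.024]), 'gripper_force': 0.0, 'gripper_width': 1.0008640136233273}
```

View pics/top.png

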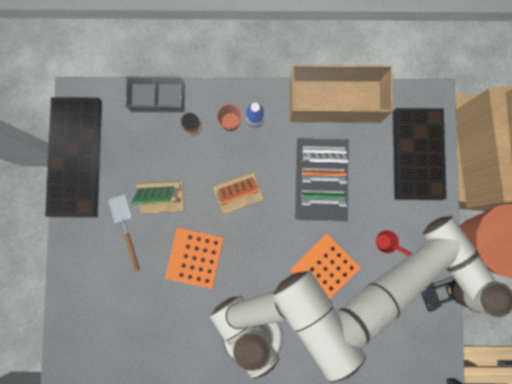

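View pics/side.png

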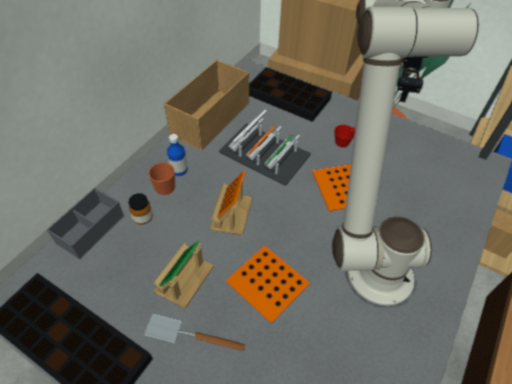

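Top view: the orange candidates are the leaning plate at (238,188), a flat plate at (195,258) and a flat plate at (326,267). The two flat ones are bigger and lie on the bench, so I take (238,188). Green has one candidate, at (157,195). Rack bays: white at (325,155), orange at (325,174), green at (325,198).

```bash
cat > m.py <<'E'
from h import *
np.set_printoptions(precision=4,suppress=True)
def hsv(im): return cv2.cvtColor(im,cv2.COLOR_RGB2HSV)
for n in ('top','side'):
    z=np.load(n+'.npz'); P=cloud(z['d'],z['K'],z['E']); H=hsv(z['im']); 
    h,s=H[...,0],H[...,1]
    for nm,m in (('green',(h>50)&(h<85)&(s>110)),('orange',(h>4)&(h<16)&(s>170))):
        m=m&(z['d']>0)&(P[...,2]>0.04)&(P[...,0]>.3)&(P[...,0]<.9)&(P[...,1]<.6)&(P[...,1]>-.35)
        k,l,st,ce=cv2.connectedComponentsWithStats(m.astype(np.uint8))
        for i in range(1,k):
            if st[i,4]<25: continue
            q=P[l==i]; c=np.median(q,0); w,V=np.linalg.eigh(np.cov((q-c).T))
            print(n,nm,st[i,4],ce[i],'c',c,'min',q.min(0),'max',q.max(0),'\n  normal',V[:,0],'long',V[:,2],'sd',w**.5)
z=np.load('top.npz'); im=cv2.resize(z['im'][120:230,120:360],None,fx=3.3,fy=3.3,interpolation=cv2.INTER_CUBIC)
cv2.imwrite('pics/crop.png',im[:,:,::-1])
P=cloud(z['d'],z['K'],z['E']); 
m=(z['im'].max(2)<75); m[:130]=0;m[225:]=0;m[:,:285]=0;m[:,360:]=0
m&=abs(P[...,2]-.012)<.008
q=P[m]; print('rack',q.min(0),q.max(0),cv2.minAreaRect(q[:,:2].astype(np.float32)))
E
python3 m.py
```

```text
side green 43 [281.4186 146.6744] c [ 0.4941 -0.239   0.0799] min [ 0.4897 -0.3165  0.0749] max [ 0.4985 -0.1682  0.0858] 
  normal [ 0.9654 -0.0214  0.26  ] long [ 0.0247  0.9996 -0.0096] sd [0.0017 0.0027 0.0419]
side green 314 [179.3153 263.7548] c [0.4784 0.3563 0.1417] min [0.4601 0.2809 0.0609] max [0.5233 0.4119 0.162 ] 
  normal [0.8481 0.0641 0.5259] long [ 0.1342  0.9343 -0.3304] sd [0.0018 0.0319 0.0389]
side orange 58 [261.4138 139.5   ] c [ 0.5748 -0.233   0.0801] min [ 0.5694 -0.3163  0.0439] max [ 0.5982 -0.1747  0.0862] 
  normal [ 0.8394 -0.022   0.5431] long [ 0.0623  0.9965 -0.0559] sd [0.0018 0.0105 0.0402]
side orange 40 [154.075 171.8  ] c [0.8144 0.0908 0.064 ] min [0.7773 0.069  0.044 ] max [0.8195 0.1334 0.088 ] 
  normal [0.9499 0.2244 0.2175] long [ 0.2694 -0.9407 -0.2063] sd [0.0048 0.0106 0.0156]
side orange 33 [164.8788 168.8182] c [0.7964 0.0559 0.0587] min [0.7779 0.0501 0.0403] max [0.8106 0.0722 0.0781] 
  normal [-0.4408  0.89    0.1166] long [-0.2898 -0.264   0.92  ] sd [0.003  0.0087 0.0122]
side orange 448 [231.0335 194.6362] c [0.506  0.0673 0.1
[... 618 characters left out ...]
454] min [0.6986 0.5852 0.0407] max [0.7359 0.6    0.0495] 
  normal [ 0.0477 -0.0349  0.9983] long [-0.9989  0.0023  0.0478] sd [0.0018 0.0044 0.0111]
side orange 85 [133.3529 353.1882] c [0.4586 0.5923 0.0455] min [0.4401 0.5849 0.0406] max [0.4762 0.5997 0.0507] 
  normal [-0.0196  0.0574  0.9982] long [-0.9997 -0.0162 -0.0187] sd [0.0021 0.0043 0.0106]Traceback (most recent call last):
  File "m.py", line 19, in <module>
    q=P[m]; print('rack',q.min(0),q.max(0),cv2.minAreaRect(q[:,:2].astype(np.float32)))
                         ~~~~~^^^
    return umr_minimum(a, axis, None, out, keepdims, initial, where)
ValueError: zero-size array to reduction operation minimum which has no identity
```

View pics/crop.png

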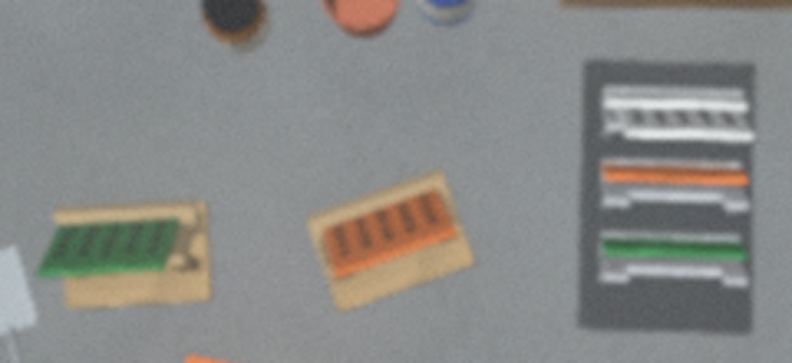

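```bash
cat > t.py <<'E'
from h import *
np.set_printoptions(precision=4,suppress=True)
z=np.load('top.npz'); P=cloud(z['d'],z['K'],z['E'])
for u,v in ((322,213),(240,240),(195,258),(240,187),(157,195),(325,174)): print(u,v,z['d'][v,u],P[v,u],z['im'][v,u])
z=np.load('side.npz'); P=cloud(z['d'],z['K'],z['E'])
for u,v in ((150,220),(300,220),(265,280)): print(u,v,P[v,u])
E
python3 t.py
```

```text
322 213 1.7373362 [ 0.4391 -0.2524  0.0083] [90 94 96]
240 240 1.7327361 [0.3395 0.044  0.0043] [137 139 140]
195 258 1.719916 [0.2741 0.2046 0.0115] [111  77  62]
240 187 1.6592021 [0.5222 0.0428 0.095 ] [168 104  72]
157 195 1.6321826 [0.4901 0.3243 0.1197] [ 70 100  76]
325 174 1.6834131 [ 0.5725 -0.2546  0.0747] [202 125  87]
150 220 [0.7243 0.231  0.0068]
300 220 [ 0.304  -0.0466 -0.002 ]
265 280 [0.287  0.2126 0.0068]
```

```bash
cat > m2.py <<'E'
from h import *
import sys
np.set_printoptions(precision=4,suppress=True)
B={'green':((.42,.56,.26,.44),(45,90)),'orange':((.42,.60,-.03,.16),(2,16)),'gbay':((.45,.53,-.36,-.14),(45,90)),'obay':((.54,.61,-.36,-.14),(2,16))}
def seg(n,nm):
    z=np.load(n+'.npz'); P=cloud(z['d'],z['K'],z['E']); H=cv2.cvtColor(cv2.GaussianBlur(z['im'],(3,3),0),cv2.COLOR_RGB2HSV)
    b,hh=B[nm]; thr=(60 if n=='top' else 110) if 'range' not in nm and 'obay'!=nm else (115 if n=='top' else 160)
    return P[(z['d']>0)&(H[...,0]>=hh[0])&(H[...,0]<=hh[1])&(H[...,1]>thr)&(P[...,2]>.045)&(P[...,2]<.2)&(P[...,0]>b[0])&(P[...,0]<b[1])&(P[...,1]>b[2])&(P[...,1]<b[3])]
def plate(q):
    for _ in range(6):
        c=q.mean(0); w,V=np.linalg.eigh(np.cov((q-c).T)); n=V[:,0]*np.sign(V[0,0]); k=abs((q-c)@n)<.006; q=q[k]
    h=np.array([-n[1],n[0],0]);h/=np.linalg.norm(h); up=np.cross(n,h); up*=np.sign(up[2])
    s,t=q@h,q@up; d=(q@n).mean()
    f=lambda a:np.percentile(a,[.5,99.5])
    top=n*(d)+h*f(s).mean()+up*f(t)[1]
    return n,len(q),np.degrees(np.arctan2(n[1],n[0])),np.degrees(np.arcsin(n[2])),np.ptp(f(s)),np.ptp(f(t)),top,w[0]**.5
if __name__=='__main__':
  for n in ('top','side'):
    for nm in ('green','orange'):
        n_,k,yaw,ln,w,hgt,top,sd=plate(seg(n,nm)); print(n,nm,k,'yaw %.2f lean %.2f w %.4f h %.4f'%(yaw,ln,w,hgt),'surface top',top,'mid',top-.004*n_,sd)
    for nm in ('gbay','obay'):
        q=seg(n,nm); q=q[q[:,2]>.07]
        if len(q)>10:
            l=cv2.fitLine(q[:,:2].astype(np.float32),cv2.DIST_HUBER,0,.01,.01).ravel()
            print(n,nm,len(q),'med',np.median(q,0),'y',np.percentile(q[:,1],[1,99]),'yaw',np.degrees(np.arctan(-l[0]/l[1])))
  z=np.load('top.npz'); P=cloud(z['d'],z['K'],z['E']); m=z['im'].max(2)<112; m[:,:290]=0;m[:,355:]=0;m[:132]=0;m[226:]=0
  m=cv2.morphologyEx(m.astype(np.uint8),cv2.MORPH_CLOSE,np.ones((25,25))); m=cv2.morphologyEx(m,cv2.MORPH_OPEN,np.ones((9,9)))
  R=cv2.minAreaRect(np.argwhere(m)[:,::-1].astype(np.float32)); bx=cv2.boxPoints(R); K,E=z['K'],z['E']
  for u,v in list(bx)+[R[0]]:
    ray=E[:3,:3]@np.array([(u-K[0,2])/K[0,0],-(v-K[1,2])/K[1,1],-1]); s=(.012-E[2,3])/ray[2]; print('rack',u,v,E[:3,3]+s*ray)
E
python3 m2.py
```

```text
top green 401 yaw 3.85 lean 30.33 w 0.1216 h 0.1078 surface top [0.4628 0.3388 0.1629] mid [0.4594 0.3385 0.1609] 0.0017029646313149753
top orange 546 yaw 20.19 lean 30.37 w 0.1258 h 0.1211 surface top [0.4825 0.0425 0.1628] mid [0.4793 0.0413 0.1608] 0.0018560033108948409
top gbay 126 med [ 0.494  -0.2533  0.0791] y [-0.3221 -0.178 ] yaw 0.08511531
top obay 108 med [ 0.5746 -0.2504  0.0775] y [-0.3246 -0.1811] yaw -1.5880983
side green 321 yaw 4.46 lean 31.92 w 0.1249 h 0.1129 surface top [0.4648 0.3459 0.1616] mid [0.4614 0.3457 0.1595] 0.0019883441572216927
side orange 456 yaw 21.21 lean 30.68 w 0.1276 h 0.1241 surface top [0.4842 0.0496 0.1618] mid [0.481  0.0483 0.1598] 0.0016925833445861405
side gbay 28 med [ 0.4939 -0.2386  0.0798] y [-0.3089 -0.1978] yaw -1.9661834
side obay 49 med [ 0.5748 -0.2341  0.0805] y [-0.3034 -0.1781] yaw -1.9147999
rack 296.0 139.0 [ 0.7101 -0.158   0.012 ]
rack 347.0 139.0 [ 0.7113 -0.3451  0.012 ]
rack 347.0 220.0 [ 0.4142 -0.342   0.012 ]
rack 296.0 220.0 [ 0.4129 -0.1578  0.012 ]
rack 321.5 179.5 [ 0.561  -0.2507  0.012 ]
```

```bash
cat > mv.py <<'E'
from h import *
from scipy.spatial.transform import Rotation as Ro
np.set_printoptions(precision=4,suppress=True)
def tool(yaw,lean):  # pinch plate: z down the plate, y = -normal
    c,s=np.cos(np.radians(yaw)),np.sin(np.radians(yaw)); l=np.radians(lean)
    n=np.array([np.cos(l)*c,np.cos(l)*s,np.sin(l)]); up=np.array([-np.sin(l)*c,-np.sin(l)*s,np.cos(l)])
    return np.c_[np.cross(-n,-up),-n,-up]
def rows(p,R,n,p0=None,R0=None):
    s=r.sense(); p0=s['tcp_pos'] if p0 is None else p0; R0=np.array(s['ee_rot']) if R0 is None else R0
    w=Ro.from_matrix(R0.T@R).as_rotvec()/n; A=sum(Ro.from_rotvec(w*k).as_matrix() for k in range(n))
    v=np.linalg.solve(A,R0.T@(np.array(p)-p0))
    x=np.r_[v/.025,np.degrees(w)/8]; print(n,'rows:',' '.join('%.3f'%a for a in x),'max',abs(x).max())
E
python3 - <<'E'
from mv import *
from m2 import plate
for n in ('top','side'):
    z=np.load(n+'.npz'); P=cloud(z['d'],z['K'],z['E'])
    q=P[(P[...,0]>.55)&(P[...,0]<.72)&(P[...,1]>-.36)&(P[...,1]<-.14)&(P[...,2]>.09)&(P[...,2]<.18)]
    n_,k,yaw,ln,w,h,top,sd=plate(q); print(n,k,yaw,ln,w,h,top,'mid',top-.004*n_,'seat',top-.004*n_-.12*np.array([-.423,0,.906]),sd)
s=r.sense(); E=np.array(r.get_calibration('wrist')['extrinsics']); R=np.array(s['ee_rot'])
print('cam in tool',R.T@(E[:3,3]-s['tcp_pos']),'\n',R.T@E[:3,:3],r.get_calibration('wrist')['mtx'])
rows([.44,-.25,.36],tool(0,10),20)
E
```

```text
top 258 -1.0188935417611371 28.015474240857472 0.12853341353653153 0.06991698144823372 [ 0.6057 -0.2546  0.154 ] mid [ 0.6021 -0.2545  0.1521] seat [ 0.6529 -0.2545  0.0434] 0.0018446637681268341
side 131 -1.5597795375297907 18.80897204361487 0.1504326558325066 0.06520306098560733 [ 0.6073 -0.2472  0.1527] mid [ 0.6035 -0.2471  0.1514] seat [ 0.6543 -0.2471  0.0427] 0.001957107967750537
cam in tool [ 0.0686  0.0004 -0.1621] 
 [[-0.002   0.9677  0.252 ]
 [ 1.      0.0022 -0.0004]
 [-0.0009  0.252  -0.9677]] [[287.9756   0.     257.5174]
 [  0.     287.9756 192.5217]
 [  0.       0.       1.    ]]
20 rows: -0.891 0.018 -0.263 0.055 -0.038 -0.442 max 0.8914885552188995
```

Emit:
jog_arm(plan="-0.891 0.018 -0.2 0.055 -0.038 -0.442 -1;-0.891 0.018 -0.2 0.055 -0.038 -0.442 -1;-0.891 0.018 -0.2 0.055 -0.038 -0.442 -1;-0.891 0.018 -0.2 0.055 -0.038 -0.442 -1;-0.891 0.018 -0.2 0.055 -0.038 -0.442 -1;-0.891 0.018 -0.2 0.055 -0.038 -0.442 -1;-0.891 0.018 -0.2 0.055 -0.038 -0.442 -1;-0.891 0.018 -0.2 0.055 -0.038 -0.442 -1;-0.891 0.018 -0.2 0.055 -0.038 -0.442 -1;-0.891 0.018 -0.2 0.055 -0.038 -0.442 -1")

```text
time_s: 1.1
tcp_pos: [0.3803, -0.4591, 0.2755]
ee_rot: [[-0.577, -0.812, 0.086], [-0.816, 0.577, -0.028], [-0.027, -0.087, -0.996]]
wrist_force: [0.1, -0.7, 0.1]
gripper_width: 0.996
gripper_force: 0.0
```

Emit:
jog_arm(plan="-0.891 0.018 -0.2 0.055 -0.038 -0.442 -1;-0.891 0.018 -0.2 0.055 -0.038 -0.442 -1;-0.891 0.018 -0.2 0.055 -0.038 -0.442 -1;-0.891 0.018 -0.2 0.055 -0.038 -0.442 -1;-0.891 0.018 -0.2 0.055 -0.038 -0.442 -1;-0.891 0.018 -0.2 0.055 -0.038 -0.442 -1;-0.891 0.018 -0.2 0.055 -0.038 -0.442 -1;-0.891 0.018 -0.2 0.055 -0.038 -0.442 -1;-0.891 0.018 -0.2 0.055 -0.038 -0.442 -1;-0.891 0.018 -0.2 0.055 -0.038 -0.442 -1")

```text
time_s: 2.1
tcp_pos: [0.4421, -0.2497, 0.3287]
ee_rot: [[0.003, -0.985, 0.174], [-1.0, -0.003, -0.002], [0.002, -0.174, -0.985]]
wrist_force: [0.2, 0.9, 0.5]
gripper_width: 1.002
gripper_force: 0.0
```

```bash
python3 - <<'E'
from mv import *
s=r.sense(); print(s['time_s'],s['tcp_pos'],s['ee_rot'],s['joints'])
cap('wrist','pics/w1.png'); import shutil; shutil.copy('wrist.npz','w1.npz')
rows([.36,.03,.26],tool(20.5,30),20)
E
```

```text
2.1 [ 0.4421 -0.2497  0.3287] [[ 0.0029 -0.9848  0.1735]
 [-1.     -0.0032 -0.0016]
 [ 0.0021 -0.1735 -0.9848]] [-12.4293   2.2685  -9.8509  -2.2105 -68.1136  13.2558]
20 rows: -0.576 0.111 0.115 0.123 -0.044 -0.119 max 0.5760182582747791
```

View pics/w1.png

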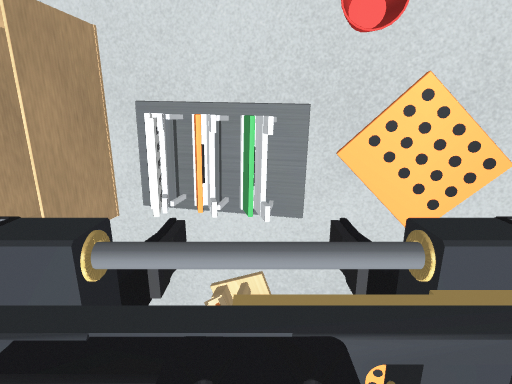

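Wrist view: the whole rack is visible, corners about (136,101), (310,104), (303,218), with the green wall at column 249, the orange wall at 199 and the white template at 155. I'll take depth profiles across the slots and zoom in.

```bash
python3 - <<'E'
from mv import *
z=np.load('w1.npz'); P=cloud(z['d'],z['K'],z['E']); im=z['im']
for v in (118,135,165,200,212):
    print('row',v)
    for u in list(range(190,226))+list(range(238,276)):
        p=P[v,u]
        if p[2]>.03: print(u,'(%.4f %.4f %.4f)'%tuple(p),im[v,u], end=' | ')
    print()
cv2.imwrite('pics/w1c.png',cv2.resize(im[90:230,130:315],None,fx=4.2,fy=4.2,interpolation=cv2.INTER_NEAREST)[:,:,::-1])
E
```

```text
row 118
192 (0.5961 -0.3173 0.0466) [254 255 255] | 193 (0.5948 -0.3173 0.0458) [254 254 255] | 194 (0.5869 -0.3173 0.0612) [202 120  78] | 195 (0.5766 -0.3174 0.0829) [241 143  74] | 196 (0.5756 -0.3174 0.0816) [255 209 113] | 197 (0.5739 -0.3174 0.0821) [255 207 111] | 198 (0.5730 -0.3174 0.0803) [255 201 108] | 199 (0.5714 -0.3174 0.0807) [255 198 106] | 200 (0.5701 -0.3174 0.0800) [253 174  91] | 201 (0.5835 -0.3173 0.0406) [255 255 255] | 202 (0.5819 -0.3173 0.0405) [254 255 255] | 203 (0.5805 -0.3173 0.0399) [255 255 255] | 204 (0.5791 -0.3173 0.0390) [254 254 255] | 205 (0.5778 -0.3173 0.0380) [254 255 255] | 206 (0.5747 -0.3174 0.0421) [220 223 227] | 207 (0.5678 -0.3174 0.0570) [180 185 189] | 208 (0.5614 -0.3174 0.0706) [177 182 186] | 209 (0.5544 -0.3174 0.0861) [176 181 185] | 210 (0.5491 -0.3174 0.0971) [181 184 189] | 211 (0.5478 -0.3174 0.0969) [254 254 255] | 212 (0.5461 -0.3174 0.0977) [254 255 255] | 213 (0.5459 -0.3174 0.0941) [254 254 255] | 214 (0.5442 -0.3174 0.0947) [254 254 255] | 215 (0.5425 -0.3174 0.0956) [254 254 254] | 216 (0.5522 -0.3174 0.0611) [250 252
[... 9322 characters left out ...]
 (0.4972 -0.1791 0.0804) [100 222 131] | 251 (0.4957 -0.1792 0.0803) [ 99 221 130] | 252 (0.4943 -0.1790 0.0796) [ 98 219 128] | 257 (0.4899 -0.1731 0.0606) [173 177 181] | 258 (0.4875 -0.1747 0.0650) [175 179 182] | 259 (0.4849 -0.1768 0.0711) [176 179 183] | 260 (0.4829 -0.1778 0.0738) [210 216 219] | 261 (0.4802 -0.1803 0.0808) [177 180 184] | 262 (0.4782 -0.1813 0.0837) [177 182 186] | 263 (0.4758 -0.1834 0.0897) [176 180 184] | 264 (0.4734 -0.1856 0.0960) [178 181 184] | 265 (0.4718 -0.1859 0.0964) [250 251 252] | 266 (0.4704 -0.1859 0.0964) [254 254 254] | 267 (0.4689 -0.1860 0.0964) [254 254 254] | 268 (0.4676 -0.1858 0.0955) [254 254 254] | 269 (0.4661 -0.1858 0.0953) [254 254 254] |
```

View pics/w1c.png

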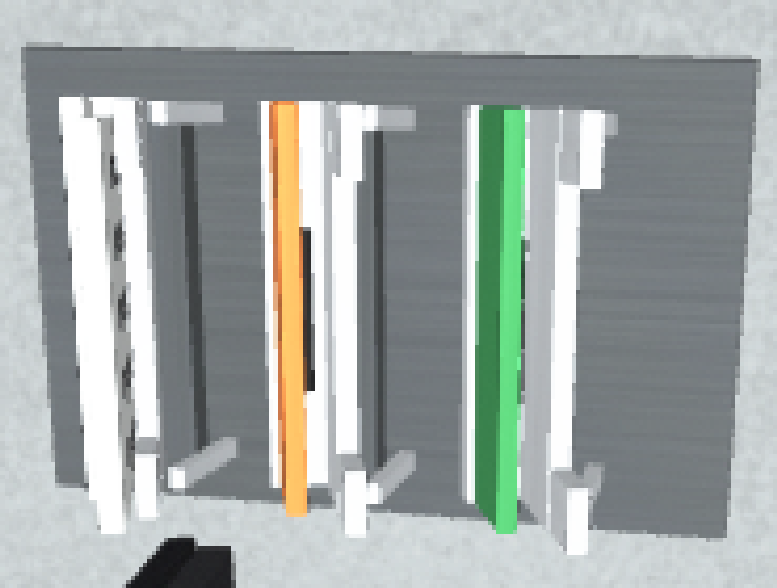

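Crop: the orange wall is at crop column 290, the green wall at 505, and both slots are empty with the grey -x walls and rails to their right. The wall-face fit gives green seat ≈ (0.502,-0.250,0.040), orange seat ≈ (0.582,-0.2515,0.040), yaw ≈ -1.5°.

```bash
python3 - <<'E'
from mv import *
R=tool(20.7,30); t=np.array([.480,.0445,.159]); rows(t-.10*R[:,2],R,20)
E
```

```text
20 rows: -0.544 -0.016 0.191 0.123 -0.044 -0.120 max 0.5437169978963622
```

Emit:
jog_arm(plan="-0.544 -0.016 0.191 0.123 -0.044 -0.12 -1;-0.544 -0.016 0.191 0.123 -0.044 -0.12 -1;-0.544 -0.016 0.191 0.123 -0.044 -0.12 -1;-0.544 -0.016 0.191 0.123 -0.044 -0.12 -1;-0.544 -0.016 0.191 0.123 -0.044 -0.12 -1;-0.544 -0.016 0.191 0.123 -0.044 -0.12 -1;-0.544 -0.016 0.191 0.123 -0.044 -0.12 -1;-0.544 -0.016 0.191 0.123 -0.044 -0.12 -1;-0.544 -0.016 0.191 0.123 -0.044 -0.12 -1;-0.544 -0.016 0.191 0.123 -0.044 -0.12 -1")

```text
time_s: 3.15
tcp_pos: [0.447, -0.1126, 0.2845]
ee_rot: [[0.178, -0.925, 0.335], [-0.984, -0.163, 0.074], [-0.014, -0.343, -0.939]]
wrist_force: [0.3, -1.0, 0.4]
gripper_width: 0.996
gripper_force: 0.0
```

Emit:
jog_arm(plan="-0.544 -0.016 0.191 0.123 -0.044 -0.12 -1;-0.544 -0.016 0.191 0.123 -0.044 -0.12 -1;-0.544 -0.016 0.191 0.123 -0.044 -0.12 -1;-0.544 -0.016 0.191 0.123 -0.044 -0.12 -1;-0.544 -0.016 0.191 0.123 -0.044 -0.12 -1;-0.544 -0.016 0.191 0.123 -0.044 -0.12 -1;-0.544 -0.016 0.191 0.123 -0.044 -0.12 -1;-0.544 -0.016 0.191 0.123 -0.044 -0.12 -1;-0.544 -0.016 0.191 0.123 -0.044 -0.12 -1;-0.544 -0.016 0.191 0.123 -0.044 -0.12 -1")

```text
time_s: 4.15
tcp_pos: [0.4345, 0.0252, 0.2442]
ee_rot: [[0.35, -0.811, 0.468], [-0.937, -0.303, 0.174], [0.001, -0.5, -0.866]]
wrist_force: [-0.6, -0.8, 0.1]
gripper_width: 0.999
gripper_force: 0.0
```

```bash
cat > look.py <<'E'
import sys
from mv import *
from m2 import plate
nm,f,yaw,lean=sys.argv[1],sys.argv[2],float(sys.argv[3]),float(sys.argv[4]); guess=np.array([float(a) for a in sys.argv[5:8]])
s=r.sense(); im,d,P=cap('wrist',f); R0=np.array(s['ee_rot']); print(s['tcp_pos'],R0)
H=cv2.cvtColor(im,cv2.COLOR_RGB2HSV); h=H[...,0]; m=((h>50)&(h<85) if nm=='green' else (h>4)&(h<18))&(H[...,1]>100)&(d>0)&(np.linalg.norm(P-guess,axis=-1)<.13)&(P[...,2]>.03)
q=P[m]; R=tool(yaw,lean); n,up,hy=-R[:,1],-R[:,2],-R[:,0]
a,b,c=(q-guess)@n,(q-guess)@hy,(q-guess)@up
print(len(q),'n pct',np.percentile(a,[1,10,50,90,99]),'y',np.percentile(b,[.5,2,98,99.5]),'up',np.percentile(c,[.5,2,98,99.5]))
k=(c>-.005); print('top band n',np.percentile(a[k],[2,50,98]),'y',np.percentile(b[k],[1,99]),k.sum())
print(plate(q))
E
python3 look.py orange pics/w2.png 20.7 30 .480 .0445 .159
```

```text
[0.4345 0.0252 0.2442] [[ 0.3498 -0.8113  0.4685]
 [-0.9368 -0.3033  0.1742]
 [ 0.0008 -0.4998 -0.8661]]
838 n pct [0.0008 0.0013 0.0041 0.0077 0.0127] y [-0.0661 -0.065   0.0478  0.0482] up [-0.1245 -0.1237 -0.0028 -0.0024]
top band n [0.0011 0.0041 0.0083] y [-0.065   0.0471] 713
(array([0.8005, 0.2984, 0.5198]), 829, np.float64(20.44382455561361), np.float64(31.316509909445916), np.float64(0.11433037729836881), np.float64(0.12218094216449761), array([0.4877, 0.0379, 0.1591]), np.float64(0.0024531207578384765))
```

View pics/w2.png

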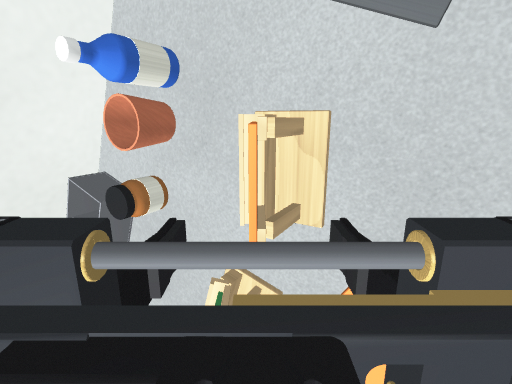

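Wrist view: orange template edge-on at columns 248–257, rows 122–240, on its stand between the rails. Depth puts it 4.5 mm further along its normal than I had guessed.

```bash
python3 - <<'E'
from mv import *
R=tool(20.6,30); t=np.array([.4848,.0464,.159]); rows(t+.029*R[:,2],R,9)
E
```

```text
9 rows: -0.007 -0.028 0.575 0.002 -0.001 -0.000 max 0.5752979977057019
```

Emit:
jog_arm(plan="0 -0.12 0.3 0 0 0 -1;0 -0.12 0.575 0 0 0 -1;0 0 0.575 0 0 0 -1;0 0 0.6 0 0 0 -1;0 0 0.6 0 0 0 -1;0 0 0.6 0 0 0 -1;0 0 0.6 0 0 0 -1;0 0 0.6 0 0 0 -1;0 0 0.5 0 0 0 -1;0 0 0.23 0 0 0 -1")

```text
time_s: 5.2
tcp_pos: [0.5033, 0.0444, 0.1398]
ee_rot: [[0.352, -0.817, 0.456], [-0.936, -0.303, 0.179], [-0.008, -0.49, -0.872]]
wrist_force: [1.0, 0.1, 0.7]
gripper_width: 1.005
gripper_force: 0.0
```

Emit:
jog_arm(plan="0 0 0 0 0 0 1;0 0 0 0 0 0 1;0 0 0 0 0 0 1;0 0 0 0 0 0 1;0 0 0 0 0 0 1;0 0 0 0 0 0 1;0 0 0 0 0 0 1;0 0 0 0 0 0 1;0 0 0 0 0 0 1;0 0 0 0 0 0 1")

```text
time_s: 6.2
tcp_pos: [0.5021, 0.0446, 0.1408]
ee_rot: [[0.353, -0.816, 0.457], [-0.936, -0.304, 0.18], [-0.008, -0.491, -0.871]]
wrist_force: [-0.6, 0.8, -0.4]
gripper_width: 0.174
gripper_force: 0.2
```

Emit:
jog_arm(plan="0 0 0 0 0 0 1;0 0 0 0 0 0 1;0 0 0 0 0 0 1;0 0 0 0 0 0 1;0 0 0 0 0 0 1;0 0 0 0 0 0 1;0 0 0 0 0 0 1;0 0 0 0 0 0 1;0 0 0 0 0 0 1;0 0 0 0 0 0 1")

```text
time_s: 7.2
tcp_pos: [0.5019, 0.0444, 0.1406]
ee_rot: [[0.353, -0.817, 0.456], [-0.936, -0.304, 0.18], [-0.008, -0.49, -0.872]]
wrist_force: [-1.6, 0.2, 0.2]
gripper_width: 0.093
gripper_force: 29.9
```

```bash
python3 - <<'E'
from mv import *
s=r.sense(); print(s['joints'],s['effort'],s['gripper_force'],s['gripper_width']*87)
R=tool(20.6,30); t=np.array([.4848,.0464,.159]); rows(t+.029*R[:,2],R,1)
d=s['tcp_pos']-t; print('off along x,y,z tool',R.T@d)
E
```

```text
[ 24.195    4.6195 -46.9184   8.2665  -9.2193 -11.462 ] [  0.3674 -18.5932  15.642    3.1251   1.8136   0.0238] 29.874094119295478 8.074750230732855
1 rows: -0.313 0.159 0.221 0.080 0.055 -0.021 max 0.31346282974468814
off along x,y,z tool [ 0.0079 -0.004   0.0236]
```

Gripped: the opening is 8.1 mm at 30 N. J5 stopped at its limit (-9.2°), so the hold is 8 mm off-centre and 24 mm deep, which is usable and recorded.

```bash
python3 - <<'E'
from mv import *
s=r.sense(); R0=np.array(s['ee_rot']); A=s['tcp_pos']-.14*R0[:,2]
R=tool(-1.5,25); n,up,hy=-R[:,1],-R[:,2],-R[:,0]; seat=np.array([.582,-.2515,.040])
T=seat+.14*up+.0964*up+.001*n-.0079*hy; print(A,T)
rows(T,R,18,A,R0)
E
```

```text
[0.438  0.0192 0.2626] [ 0.4828 -0.2568  0.2547]
18 rows: 0.625 0.016 0.007 -0.029 0.073 0.136 max 0.6253599382718251
```

Emit:
jog_arm(plan="0 0 -0.3 0 0 0 1;0 0 -0.5 0 0 0 1;0 0 -0.6 0 0 0 1;0 0 -0.6 0 0 0 1;0 0 -0.6 0 0 0 1;0 0 -0.6 0 0 0 1;0 0 -0.6 0 0 0 1;0 0 -0.6 0 0 0 1;0 0 -0.6 0 0 0 1;0 0 -0.6 0 0 0 1")

```text
time_s: 8.2
tcp_pos: [0.438, 0.0195, 0.2642]
ee_rot: [[0.354, -0.815, 0.458], [-0.935, -0.304, 0.181], [-0.009, -0.493, -0.87]]
wrist_force: [-0.0, -0.1, -2.4]
gripper_width: 0.089
gripper_force: 29.9
```

Emit:
jog_arm(plan="0.56 0.016 0.007 -0.026 0.066 0.122 1;0.56 0.016 0.007 -0.026 0.066 0.122 1;0.56 0.016 0.007 -0.026 0.066 0.122 1;0.56 0.016 0.007 -0.026 0.066 0.122 1;0.56 0.016 0.007 -0.026 0.066 0.122 1;0.56 0.016 0.007 -0.026 0.066 0.122 1;0.56 0.016 0.007 -0.026 0.066 0.122 1;0.56 0.016 0.007 -0.026 0.066 0.122 1;0.56 0.016 0.007 -0.026 0.066 0.122 1;0.56 0.016 0.007 -0.026 0.066 0.122 1")

```text
time_s: 9.2
tcp_pos: [0.4738, -0.1163, 0.259]
ee_rot: [[0.166, -0.877, 0.452], [-0.986, -0.144, 0.083], [-0.008, -0.459, -0.888]]
wrist_force: [0.1, 0.5, -0.9]
gripper_width: 0.091
gripper_force: 29.9
```

Emit:
jog_arm(plan="0.56 0.016 0.007 -0.026 0.066 0.122 1;0.56 0.016 0.007 -0.026 0.066 0.122 1;0.56 0.016 0.007 -0.026 0.066 0.122 1;0.56 0.016 0.007 -0.026 0.066 0.122 1;0.56 0.016 0.007 -0.026 0.066 0.122 1;0.56 0.016 0.007 -0.026 0.066 0.122 1;0.56 0.016 0.007 -0.026 0.066 0.122 1;0.56 0.016 0.007 -0.026 0.066 0.122 1;0.56 0.016 0.007 -0.026 0.066 0.122 1;0.56 0.016 0.007 -0.026 0.066 0.122 1")

```text
time_s: 10.2
tcp_pos: [0.4818, -0.2566, 0.254]
ee_rot: [[-0.028, -0.905, 0.424], [-1.0, 0.025, -0.012], [-0.0, -0.424, -0.906]]
wrist_force: [-0.5, 0.4, -2.2]
gripper_width: 0.091
gripper_force: 29.9
```

```bash
cat > look2.py <<'E'
import sys
from mv import *
nm,f=sys.argv[1:3]; seat=np.array([float(a) for a in sys.argv[3:6]])
s=r.sense(); im,d,P=cap('wrist',f); print(s['time_s'],s['tcp_pos'],s['joints'])
R=tool(-1.5,25); R0=np.array(s['ee_rot'])
rows([0,0,0],R,1,np.zeros(3),R0)
H=cv2.cvtColor(im,cv2.COLOR_RGB2HSV); h=H[...,0]; m=((h>50)&(h<85) if nm=='green' else (h>4)&(h<18))&(H[...,1]>100)&(d>0)&(P[...,2]>.02)
q=(P[m]-seat)@np.c_[-R[:,1],-R[:,0],-R[:,2]]
m&=True
for lab,k in (('plate',(q[:,2]>.05)&(q[:,2]<.35)&(abs(q[:,0])<.04)),('wall',(q[:,2]<.045)&(abs(q[:,0])<.025))):
    a=q[k]; print(lab,len(a))
    if len(a)>20:
        for y0 in np.arange(-.08,.08,.02):
            b=a[(a[:,1]>y0)&(a[:,1]<y0+.02)]
            if len(b)>5: print(' y %.2f'%y0,'n',np.percentile(b[:,0],[3,50,97]),'up',np.percentile(b[:,2],[2,98]),len(b))
        print(' y range',np.percentile(a[:,1],[.5,99.5]))
E
python3 look2.py orange pics/w3.png .582 -.2515 .040
```

```text
10.2 [ 0.4818 -0.2566  0.254 ] [-14.31     2.8311 -21.3323  -8.0994 -41.5821  17.6265]
1 rows: 0.000 0.000 0.000 -0.010 -0.004 -0.011 max 0.010717429658910803
plate 636
 y -0.08 n [-0.004  -0.0007  0.0032] up [0.1543 0.2599] 195
 y -0.06 n [-0.0041 -0.0036  0.0034] up [0.2569 0.2597] 131
 y -0.04 n [-0.0042 -0.0008  0.0036] up [0.2568 0.3321] 161
 y -0.02 n [-0.0042 -0.0031  0.0049] up [0.2365 0.2603] 64
 y 0.00 n [-0.0037 -0.0031  0.0035] up [0.2569 0.2598] 85
 y range [-0.0668  0.0179]
wall 40
 y -0.08 n [0.0069 0.0077 0.0118] up [0.0139 0.0402] 19
 y -0.06 n [0.0072 0.0078 0.0104] up [0.0251 0.0406] 13
 y -0.04 n [0.0104 0.0104 0.0105] up [0.0384 0.0408] 7
 y range [-0.072  -0.0075]
```

View pics/w3.png

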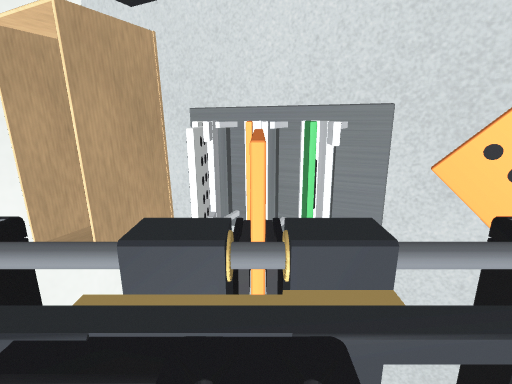

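Wrist view: the held orange plate (columns 250–266) is lined up over the orange slot. Depth puts its mid-plane at n≈-0.3 mm and its centre about 2 mm off along the slot. Descending to the mouth with a +1.3 mm shift along the normal.

Emit:
jog_arm(plan="0 -0.05 0.3 -0.01 0 -0.01 1;0 0 0.5 0 0 0 1;-0.05 0 0.5 0 0 0 1;0 0 0.5 0 0 0 1;0 0 0.5 0 0 0 1;0 0 0.5 0 0 0 1;0 0 0.5 0 0 0 1;0 0 0.4 0 0 0 1;0 0 0.3 0 0 0 1;0 0 0 0 0 0 1")

```text
time_s: 11.25
tcp_pos: [0.5255, -0.2553, 0.1629]
ee_rot: [[-0.025, -0.906, 0.422], [-1.0, 0.023, -0.011], [0.0, -0.422, -0.907]]
wrist_force: [-0.7, -0.2, -1.8]
gripper_width: 0.087
gripper_force: 29.9
```

```bash
cat > st.py <<'E'
import sys
from mv import *
seat=np.array([float(a) for a in sys.argv[1:4]]); R=tool(-1.5,25); F=np.c_[-R[:,1],-R[:,0],-R[:,2]]
s=r.sense(); print('TCP in slot n,y,up',F.T@(s['tcp_pos']-seat),'force n,y,up',F.T@s['wrist_force'],'mom',F.T@s['moment'],s['gripper_width']*87,s['joints'])
rows([0,0,0],R,1,np.zeros(3),np.array(s['ee_rot']))
E
python3 st.py .582 -.2515 .040
```

```text
TCP in slot n,y,up [ 0.0008 -0.0053  0.1352] force n,y,up [-1.394  -0.201  -1.3232] mom [0.0037 1.1919 0.0091] 7.585750954248669 [-12.8673  12.1554 -24.2299  -9.7854 -29.4581  18.9402]
1 rows: 0.000 0.000 0.000 0.006 0.003 0.009 max 0.008648800755234082
```

Emit:
jog_arm(plan="0 0 0.08 0 0 0 1;0 0 0.08 0 0 0 1;0 0 0.08 0 0 0 1;0 0 0.08 0 0 0 1;0 0 0.08 0 0 0 1;0 0 0.08 0 0 0 1;0 0 0.08 0 0 0 1;0 0 0.08 0 0 0 1;0 0 0.08 0 0 0 1;0 0 0.08 0 0 0 1")

```text
time_s: 12.25
tcp_pos: [0.5331, -0.2558, 0.1468]
ee_rot: [[-0.025, -0.906, 0.423], [-1.0, 0.022, -0.011], [0.001, -0.423, -0.906]]
wrist_force: [-6.0, 1.1, 5.2]
gripper_width: 0.089
gripper_force: 29.9
```

```bash
python3 st.py .582 -.2515 .040
```

```text
TCP in slot n,y,up [ 0.001  -0.0056  0.1174] force n,y,up [-3.2635  0.9099  7.2871] mom [0.1806 1.9654 0.032 ] 7.764185387176922 [-12.7334  13.9667 -24.4063 -10.2956 -27.4173  19.464 ]
1 rows: 0.000 0.000 0.000 -0.001 -0.000 0.013 max 0.01258879116320793
```

Emit:
jog_arm(plan="0 0 0.1 0 0 0 1;0 0 0.1 0 0 0 1;0 0 0.1 0 0 0 1;0 0 0.1 0 0 0 1;0 0 0.1 0 0 0 1;0 0 0.1 0 0 0 1;0 0 0 0 0 0 1;0 0 0 0 0 0 1;0 0 0 0 0 0 1;0 0 0 0 0 0 1")

```text
time_s: 13.25
tcp_pos: [0.5395, -0.2559, 0.1326]
ee_rot: [[-0.025, -0.906, 0.422], [-1.0, 0.022, -0.011], [0.001, -0.422, -0.906]]
wrist_force: [-5.1, 0.5, 4.2]
gripper_width: 0.092
gripper_force: 29.9
```

```bash
python3 st.py .582 -.2515 .040
```

```text
TCP in slot n,y,up [ 0.0008 -0.0055  0.1018] force n,y,up [-2.8991  0.3744  5.9955] mom [-0.2201  1.9489  0.0049] 8.007628845092835 [-12.5995  15.5824 -24.4747 -10.7893 -25.7652  19.9098]
1 rows: 0.000 0.000 0.000 0.002 0.000 0.011 max 0.011058059842074433
```

Emit:
jog_arm(plan="0 0 0.05 0 0 0 1;0 0 0.05 0 0 0 1;0 0 0.05 0 0 0 1;0 0 0.05 0 0 0 1;0 0 0.05 0 0 0 1;0 0 0 0 0 0 1;0 0 0 0 0 0 1;0 0 0 0 0 0 1;0 0 0 0 0 0 1;0 0 0 0 0 0 1")

```text
time_s: 14.25
tcp_pos: [0.5417, -0.2568, 0.129]
ee_rot: [[-0.025, -0.906, 0.423], [-1.0, 0.022, -0.012], [0.002, -0.424, -0.906]]
wrist_force: [-12.2, -1.0, 16.1]
gripper_width: 0.091
gripper_force: 30.0
```

```bash
python3 st.py .582 -.2515 .040
```

```text
TCP in slot n,y,up [ 0.0012 -0.0064  0.0977] force n,y,up [-4.2364 -1.3446 19.7563] mom [-0.3137  2.8762 -0.0467] 7.906823089354259 [-12.6302  16.0461 -24.4398 -10.9002 -25.2603  20.1047]
1 rows: 0.000 0.000 0.000 -0.007 -0.008 0.015 max 0.015086942684192054
```

Emit:
jog_arm(plan="0 0 0.03 0 0 0 1;0 0 0.03 0 0 0 1;0 0 0.03 0 0 0 1;0 0 0 0 0 0 1;0 0 0 0 0 0 1;0 0 0 0 0 0 1;0 0 0 0 0 0 1;0 0 0 0 0 0 1;0 0 0 0 0 0 1;0 0 0 0 0 0 1")

```text
time_s: 15.25
tcp_pos: [0.5427, -0.257, 0.1294]
ee_rot: [[-0.024, -0.905, 0.425], [-1.0, 0.021, -0.013], [0.003, -0.426, -0.905]]
wrist_force: [-20.0, 1.5, 29.1]
gripper_width: 0.087
gripper_force: 30.1
```

```bash
python3 st.py .582 -.2515 .040
```

```text
TCP in slot n,y,up [ 0.0023 -0.0065  0.0975] force n,y,up [-5.8554  1.0143 34.8609] mom [ 0.4222  3.4145 -0.0031] 7.593213157881654 [-12.6222  16.0727 -24.3713 -10.9342 -25.1741  20.1737]
1 rows: 0.000 0.000 0.000 -0.023 -0.010 0.021 max 0.023107171685491663
```

Emit:
jog_arm(plan="0 0 -0.05 0 0 0 1;0 0 -0.05 0 0 0 1;0 0 0 0 0 0 0.3;0 0 0 0 0 0 0.2;0 0 0 0 0 0 0.2;0 0 0 0 0 0 0.2;0 0 0 0 0 0 0.2;0 0 0 0 0 0 0.2;0 0 0 0 0 0 0.2;0 0 0 0 0 0 0.2")

```text
time_s: 16.25
tcp_pos: [0.5426, -0.2557, 0.1268]
ee_rot: [[-0.025, -0.906, 0.423], [-1.0, 0.022, -0.011], [0.0, -0.423, -0.906]]
wrist_force: [-0.3, -0.4, 0.1]
gripper_width: 0.398
gripper_force: 0.0
```

Emit:
jog_arm(plan="0 0 -0.2 0 0 0 0.2;0 0 -0.5 0 0 0 0.2;0 0 -0.6 0 0 0 0.2;0 0 -0.6 0 0 0 0;0 0 -0.6 0 0 0 -0.5;0 0 -0.6 0 0 0 -1;0 0 -0.6 0 0 0 -1;0 0 -0.6 0 0 0 -1;0 0 -0.6 0 0 0 -1;0 0 -0.5 0 0 0 -1")

```text
time_s: 17.25
tcp_pos: [0.4849, -0.2544, 0.2516]
ee_rot: [[-0.025, -0.905, 0.425], [-1.0, 0.022, -0.012], [0.001, -0.425, -0.905]]
wrist_force: [0.2, 0.9, -0.6]
gripper_width: 0.942
gripper_force: 0.0
```

```bash
python3 look2.py orange pics/w4.png .582 -.2515 .040; python3 - <<'E'
from mv import *
R=tool(4.2,30); t=np.array([.463,.344,.159]); rows(t-.09*R[:,2],R,28)
E
```

```text
17.25 [ 0.4849 -0.2544  0.2516] [-13.9012   3.0633 -21.5431  -7.9471 -41.0156  17.3549]
1 rows: 0.000 0.000 0.000 -0.020 -0.004 0.011 max 0.020186330076422405
plate 137
 y -0.08 n [-0.0034 -0.0006  0.0031] up [0.064  0.1211] 23
 y -0.06 n [-0.0035 -0.0035 -0.0034] up [0.1187 0.1212] 21
 y -0.04 n [-0.0036 -0.0035 -0.0035] up [0.1182 0.1208] 20
 y -0.02 n [-0.0037 -0.0036 -0.0036] up [0.1182 0.1202] 20
 y 0.00 n [-0.0038 -0.0037 -0.0037] up [0.119  0.1206] 18
 y 0.02 n [-0.0038 -0.0038 -0.0037] up [0.1183 0.1201] 19
 y 0.04 n [-0.0039 -0.0038  0.0029] up [0.119  0.1208] 16
 y range [-0.0647  0.0497]
wall 148
 y -0.08 n [0.0073 0.0073 0.0127] up [0.0308 0.0401] 16
 y -0.06 n [0.0073 0.0074 0.0074] up [0.0384 0.0408] 17
 y -0.04 n [0.0064 0.0075 0.0155] up [0.0237 0.0413] 24
 y -0.02 n [0.0065 0.007  0.0076] up [0.0263 0.0412] 32
 y 0.00 n [0.0066 0.0076 0.0077] up [0.0256 0.0401] 12
 y 0.02 n [0.0071 0.0078 0.0078] up [0.0313 0.041 ] 15
 y 0.04 n [0.0068 0.0068 0.0078] up [0.0192 0.0405] 13
 y 0.06 n [0.0068 0.0068 0.0146] up [0.0249 0.0401] 19
 y range [-0.0721  0.073 ]
28 rows: -0.853 0.079 -0.015 0.021 -0.012 -0.022 max 0.853018433983507
```

View pics/w4.png

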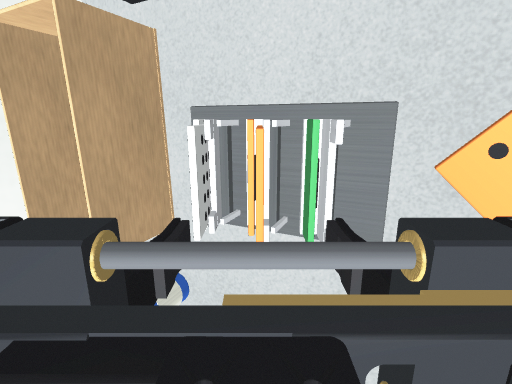

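Wrist view: the orange plate (columns 256–265) stands in its slot, with its top at 120.0 mm up and y ≈ 0, so it is fully home. On to the green one.

Emit:
jog_arm(plan="-0.8 0.074 -0.014 0.02 -0.011 -0.02 -1;-0.8 0.074 -0.014 0.02 -0.011 -0.02 -1;-0.8 0.074 -0.014 0.02 -0.011 -0.02 -1;-0.8 0.074 -0.014 0.02 -0.011 -0.02 -1;-0.8 0.074 -0.014 0.02 -0.011 -0.02 -1;-0.8 0.074 -0.014 0.02 -0.011 -0.02 -1;-0.8 0.074 -0.014 0.02 -0.011 -0.02 -1;-0.8 0.074 -0.014 0.02 -0.011 -0.02 -1;-0.8 0.074 -0.014 0.02 -0.011 -0.02 -1;-0.8 0.074 -0.014 0.02 -0.011 -0.02 -1")

```text
time_s: 18.3
tcp_pos: [0.4691, -0.0534, 0.2448]
ee_rot: [[0.007, -0.894, 0.449], [-1.0, -0.005, 0.004], [-0.002, -0.449, -0.894]]
wrist_force: [0.3, -0.3, 0.1]
gripper_width: 0.998
gripper_force: 0.0
```

Emit:
jog_arm(plan="-0.8 0.074 -0.014 0.02 -0.011 -0.02 -1;-0.8 0.074 -0.014 0.02 -0.011 -0.02 -1;-0.8 0.074 -0.014 0.02 -0.011 -0.02 -1;-0.8 0.074 -0.014 0.02 -0.011 -0.02 -1;-0.8 0.074 -0.014 0.02 -0.011 -0.02 -1;-0.8 0.074 -0.014 0.02 -0.011 -0.02 -1;-0.8 0.074 -0.014 0.02 -0.011 -0.02 -1;-0.8 0.074 -0.014 0.02 -0.011 -0.02 -1;-0.8 0.074 -0.014 0.02 -0.011 -0.02 -1;-0.8 0.074 -0.014 0.02 -0.011 -0.02 -1")

```text
time_s: 19.3
tcp_pos: [0.4469, 0.1461, 0.2397]
ee_rot: [[0.039, -0.88, 0.473], [-0.999, -0.033, 0.021], [-0.003, -0.474, -0.881]]
wrist_force: [0.6, 0.2, 0.5]
gripper_width: 0.999
gripper_force: 0.0
```

Emit:
jog_arm(plan="-0.8 0.074 -0.014 0.02 -0.011 -0.02 -1;-0.8 0.074 -0.014 0.02 -0.011 -0.02 -1;-0.8 0.074 -0.014 0.02 -0.011 -0.02 -1;-0.8 0.074 -0.014 0.02 -0.011 -0.02 -1;-0.8 0.074 -0.014 0.02 -0.011 -0.02 -1;-0.8 0.074 -0.014 0.02 -0.011 -0.02 -1;-0.8 0.074 -0.014 0.02 -0.011 -0.02 -1;-0.8 0.074 -0.014 0.02 -0.011 -0.02 -1;-0.8 0.074 -0.014 0.02 -0.011 -0.02 -1;-0.8 0.074 -0.014 0.02 -0.011 -0.02 -1")

```text
time_s: 20.3
tcp_pos: [0.4185, 0.3453, 0.2341]
ee_rot: [[0.071, -0.865, 0.496], [-0.998, -0.06, 0.037], [-0.002, -0.498, -0.867]]
wrist_force: [0.1, 0.9, 0.4]
gripper_width: 1.001
gripper_force: 0.0
```

```bash
python3 look.py green pics/w5.png 4.2 30 .463 .344 .159;  python3 -c "
from mv import *
print(r.sense()['joints'])"
```

```text
[0.4185 0.3453 0.2341] [[ 0.0705 -0.8652  0.4964]
 [-0.9975 -0.06    0.0372]
 [-0.0024 -0.4978 -0.8673]]
1011 n pct [-0.0009 -0.0004  0.0025  0.0053  0.0063] y [-0.0657 -0.0641  0.0474  0.0494] up [-0.0046 -0.0042 -0.0013 -0.001 ]
top band n [-0.0009  0.0025  0.0061] y [-0.0649  0.0486] 1010
(array([ 0.4988,  0.032 , -0.8661]), 1011, np.float64(3.6654966439558905), np.float64(-60.01251013988672), np.float64(0.11511669988650092), np.float64(0.0066014979746848446), array([0.4701, 0.3363, 0.1595]), np.float64(0.0006944969511017546))
[ 66.8008   3.9588 -41.9945  45.3859 -38.2946 -97.5845]
```

View pics/w5.png

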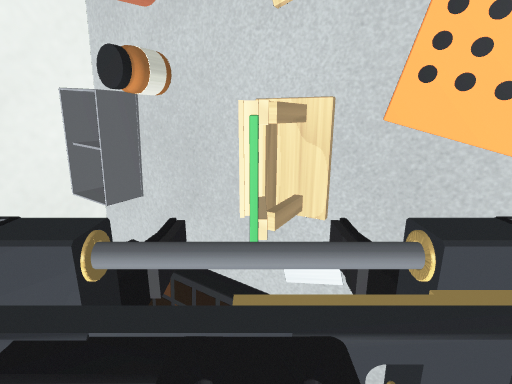

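Wrist view: green plate edge-on at columns 249–258 from row 115 downward, on its stand with the rails at rows 112 and 208. I'll check the finger room between the rails before I descend.

```bash
python3 - <<'E'
from mv import *
z=np.load('wrist.npz'); P=cloud(z['d'],z['K'],z['E']); H=cv2.cvtColor(z['im'],cv2.COLOR_RGB2HSV)
R=tool(3.9,30); t=np.array([.463,.344,.159]); n,up,hy=-R[:,1],-R[:,2],-R[:,0]
m=(H[...,0]>8)&(H[...,0]<30)&(H[...,1]>50)&(z['d']>0)&(P[...,2]>.07); q=(P[m]-t)@np.c_[n,hy,up]; q=q[(abs(q[:,0])<.05)&(abs(q[:,1])<.12)]
h,e=np.histogram(q[:,1],np.arange(-.1,.1,.008)); print([(round(a,3),b) for a,b in zip(e,h) if b])
T=t+.0026*n-.002*up-.0005*hy; print(T); rows(T+.028*R[:,2],R,9)
E
```

```text
[(np.float64(-0.084), np.int64(133)), (np.float64(-0.076), np.int64(255)), (np.float64(-0.068), np.int64(241)), (np.float64(-0.06), np.int64(70)), (np.float64(-0.052), np.int64(6)), (np.float64(-0.044), np.int64(8)), (np.float64(-0.036), np.int64(686)), (np.float64(-0.028), np.int64(1051)), (np.float64(-0.02), np.int64(2515)), (np.float64(-0.012), np.int64(3)), (np.float64(-0.004), np.int64(6)), (np.float64(0.004), np.int64(6)), (np.float64(0.012), np.int64(10)), (np.float64(0.02), np.int64(17)), (np.float64(0.028), np.int64(13)), (np.float64(0.036), np.int64(304)), (np.float64(0.044), np.int64(181)), (np.float64(0.052), np.int64(177)), (np.float64(0.06), np.int64(45))]
[0.4663 0.3437 0.1586]
9 rows: 0.038 -0.013 0.521 0.001 0.005 0.003 max 0.5212787469256216
```

Emit:
jog_arm(plan="0.1 -0.05 0.3 0 0 0 -1;0.1 -0.05 0.5 0 0 0 -1;0.1 0 0.55 0 0 0 -1;0.04 0 0.55 0 0.02 0.01 -1;0 0 0.55 0 0.02 0.01 -1;0 0 0.55 0 0 0 -1;0 0 0.55 0 0 0 -1;0 0 0.55 0 0 0 -1;0 0 0.4 0 0 0 -1;0 0 0.19 0 0 0 -1")

```text
time_s: 21.35
tcp_pos: [0.4798, 0.338, 0.1316]
ee_rot: [[0.063, -0.867, 0.495], [-0.998, -0.057, 0.029], [0.003, -0.495, -0.869]]
wrist_force: [1.2, -1.3, -0.2]
gripper_width: 0.998
gripper_force: 0.0
```

Emit:
jog_arm(plan="0 0 0 0 0 0 1;0 0 0 0 0 0 1;0 0 0 0 0 0 1;0 0 0 0 0 0 1;0 0 0 0 0 0 1;0 0 0 0 0 0 1;0 0 0 0 0 0 1;0 0 0 0 0 0 1;0 0 0 0 0 0 1;0 0 0 0 0 0 1")

```text
time_s: 22.35
tcp_pos: [0.4796, 0.3399, 0.1334]
ee_rot: [[0.065, -0.866, 0.496], [-0.998, -0.057, 0.031], [0.001, -0.497, -0.868]]
wrist_force: [-0.0, -0.4, 0.3]
gripper_width: 0.173
gripper_force: 0.0
```

Emit:
jog_arm(plan="0 0 0 0 0 0 1;0 0 0 0 0 0 1;0 0 0 0 0 0 1;0 0 0 0 0 0 1;0 0 0 0 0 0 1;0 0 0 0 0 0 1;0 0 0 0 0 0 1;0 0 0 0 0 0 1;0 0 0 0 0 0 1;0 0 0 0 0 0 1")

```text
time_s: 23.35
tcp_pos: [0.4805, 0.3401, 0.1343]
ee_rot: [[0.065, -0.865, 0.498], [-0.998, -0.056, 0.031], [0.001, -0.499, -0.867]]
wrist_force: [5.1, 0.8, 2.2]
gripper_width: 0.092
gripper_force: 29.9
```

```bash
python3 - <<'E'
from mv import *
s=r.sense(); R0=np.array(s['ee_rot']); print(s['joints']); d=s['tcp_pos']-np.array([.4663,.3437,.1586]); print('offset in tool',R0.T@d)
E
```

```text
[  49.0255   14.0507  -49.6616   78.8648  -21.2381 -119.2959]
offset in tool [0.0045 0.0001 0.028 ]
```

```bash
python3 - <<'E'
from mv import *
s=r.sense(); R0=np.array(s['ee_rot']); A=s['tcp_pos']-.14*R0[:,2]
R=tool(-1.5,25); n,up,hy=-R[:,1],-R[:,2],-R[:,0]; seat=np.array([.502,-.2497,.040])
T=seat+.142*up+.092*up+.001*n-.0045*hy; print(A,T)
rows(T,R,30,A,R0)
E
```

```text
[0.4108 0.3357 0.2556] [ 0.4039 -0.2516  0.2525]
30 rows: 0.783 0.024 -0.008 -0.021 0.010 0.019 max 0.7830061571938871
```

Emit:
jog_arm(plan="0 0 -0.3 0 0 0 1;0 0 -0.5 0 0 0 1;0 0 -0.6 0 0 0 1;0 0 -0.6 0 0 0 1;0 0 -0.6 0 0 0 1;0 0 -0.6 0 0 0 1;0 0 -0.6 0 0 0 1;0 0 -0.6 0 0 0 1;0 0 -0.6 0 0 0 1;0 0 -0.6 0 0 0 1")

```text
time_s: 24.35
tcp_pos: [0.4089, 0.3347, 0.2535]
ee_rot: [[0.066, -0.867, 0.494], [-0.998, -0.059, 0.03], [0.003, -0.495, -0.869]]
wrist_force: [0.1, 0.2, -1.8]
gripper_width: 0.09
gripper_force: 30.0
```

Emit:
jog_arm(plan="0.783 -0.15 -0.008 -0.021 0.01 0.019 1;0.783 -0.15 -0.008 -0.021 0.01 0.019 1;0.783 -0.15 -0.008 -0.021 0.01 0.019 1;0.783 -0.15 -0.008 -0.021 0.01 0.019 1;0.783 -0.15 -0.008 -0.021 0.01 0.019 1;0.783 -0.15 -0.008 -0.021 0.01 0.019 1;0.783 -0.15 -0.008 -0.021 0.01 0.019 1;0.783 -0.15 -0.008 -0.021 0.01 0.019 1;0.783 -0.15 -0.008 -0.021 0.01 0.019 1;0.783 -0.15 -0.008 -0.021 0.01 0.019 1")

```text
time_s: 25.35
tcp_pos: [0.451, 0.1403, 0.2732]
ee_rot: [[0.036, -0.882, 0.469], [-0.999, -0.033, 0.015], [0.002, -0.469, -0.883]]
wrist_force: [-0.0, -0.1, -1.5]
gripper_width: 0.089
gripper_force: 30.0
```

Emit:
jog_arm(plan="0.783 0 -0.008 -0.021 0.01 0.019 1;0.783 0 -0.008 -0.021 0.01 0.019 1;0.783 0 -0.008 -0.021 0.01 0.019 1;0.783 0 -0.008 -0.021 0.01 0.019 1;0.783 0 -0.008 -0.021 0.01 0.019 1;0.783 0 -0.008 -0.021 0.01 0.019 1;0.783 0 -0.008 -0.021 0.01 0.019 1;0.783 0 -0.008 -0.021 0.01 0.019 1;0.783 0 -0.008 -0.021 0.01 0.019 1;0.783 0 -0.008 -0.021 0.01 0.019 1")

```text
time_s: 26.35
tcp_pos: [0.454, -0.0548, 0.2751]
ee_rot: [[0.006, -0.896, 0.443], [-1.0, -0.006, 0.002], [0.001, -0.443, -0.896]]
wrist_force: [0.0, -0.0, -1.6]
gripper_width: 0.089
gripper_force: 30.0
```

```bash
python3 - <<'E'
from mv import *
print(r.sense()['joints']); rows([.4039,-.2516,.2525],tool(-1.5,25),10)
E
```

```text
[ 18.9011 -10.8807 -38.9312  13.4477 -37.6298 -27.4588]
10 rows: 0.789 0.214 -0.002 -0.016 0.009 0.021 max 0.7887361131254924
```

Emit:
jog_arm(plan="0.789 0.214 -0.002 -0.016 0.009 0.021 1;0.789 0.214 -0.002 -0.016 0.009 0.021 1;0.789 0.214 -0.002 -0.016 0.009 0.021 1;0.789 0.214 -0.002 -0.016 0.009 0.021 1;0.789 0.214 -0.002 -0.016 0.009 0.021 1;0.789 0.214 -0.002 -0.016 0.009 0.021 1;0.789 0.214 -0.002 -0.016 0.009 0.021 1;0.789 0.214 -0.002 -0.016 0.009 0.021 1;0.789 0.214 -0.002 -0.016 0.009 0.021 1;0.789 0.214 -0.002 -0.016 0.009 0.021 1")

```text
time_s: 27.35
tcp_pos: [0.4039, -0.2509, 0.2523]
ee_rot: [[-0.026, -0.906, 0.423], [-1.0, 0.025, -0.01], [-0.002, -0.423, -0.906]]
wrist_force: [0.3, -0.4, -0.8]
gripper_width: 0.09
gripper_force: 30.0
```

```bash
python3 look2.py green pics/w6.png .502 -.2497 .040; python3 st.py .502 -.2497 .040
```

```text
27.35 [ 0.4039 -0.2509  0.2523] [-16.9074  -4.1606 -27.8456  -9.7039 -42.4942  21.1506]
1 rows: 0.000 0.000 0.000 -0.006 0.010 -0.007 max 0.010286485870420832
plate 2151
 y -0.08 n [-0.0028  0.0009  0.0041] up [0.1819 0.2621] 241
 y -0.06 n [-0.0028  0.0005  0.0043] up [0.2597 0.2623] 665
 y -0.04 n [-0.0029  0.0006  0.0045] up [0.2595 0.2627] 632
 y -0.02 n [-0.003   0.0011  0.0046] up [0.2594 0.2621] 262
 y 0.00 n [-0.0025  0.0007  0.0043] up [0.2601 0.2623] 351
 y range [-0.0648  0.0181]
wall 318
 y -0.08 n [0.0073 0.0103 0.0133] up [0.0386 0.0415] 60
 y -0.06 n [0.0084 0.0122 0.0136] up [0.0385 0.0412] 64
 y -0.04 n [0.0112 0.0125 0.0139] up [0.0382 0.0409] 48
 y -0.02 n [0.0114 0.0127 0.0141] up [0.0385 0.0413] 48
 y 0.00 n [0.0116 0.013  0.0143] up [0.0388 0.0411] 42
 y 0.02 n [0.0118 0.012  0.0133] up [0.039  0.0414] 31
 y 0.04 n [0.0121 0.0133 0.0135] up [0.039  0.0412] 25
 y range [-0.0712  0.0559]
TCP in slot n,y,up [ 0.0007 -0.0055  0.2335] force n,y,up [-0.0952 -3.0393 -1.1142] mom [-0.4609  1.1672 -0.0351] 7.898967316183086 [-17.1141  -4.027  -27.7571  -9.7093 -42.5104  21.2686]
1 rows: 0.000 0.000 0.000 0.001 0.002 -0.017 max 0.016859328597164054
```

Depth check: the green plate is centred in its slot (n=+0.7 mm, y≈0), with its lower edge 141 mm above the floor.

Emit:
jog_arm(plan="0 -0.02 0.3 0 0 0 1;0 0 0.5 0 0 0 1;0 0 0.5 0 0 0 1;0 0 0.5 0 0 0 1;0 0 0.5 0 0 0 1;0 0 0.5 0 0 0 1;0 0 0.5 0 0 0 1;0 0 0.5 0 0 0 1;0 0 0.3 0 0 0 1;0 0 0 0 0 0 1")

```text
time_s: 28.4
tcp_pos: [0.4492, -0.2517, 0.1603]
ee_rot: [[-0.026, -0.906, 0.423], [-1.0, 0.024, -0.01], [-0.001, -0.424, -0.906]]
wrist_force: [-0.5, 0.5, -2.3]
gripper_width: 0.091
gripper_force: 30.0
```

```bash
python3 st.py .502 -.2497 .040
```

```text
TCP in slot n,y,up [ 0.003  -0.0034  0.1314] force n,y,up [-1.4002  0.4436 -1.8927] mom [-0.0011  1.3276 -0.013 ] 7.901206592975368 [-15.2034   6.0988 -31.5236 -12.2477 -28.5094  23.2304]
1 rows: 0.000 0.000 0.000 -0.007 0.007 -0.003 max 0.007332621410556301
```

Emit:
jog_arm(plan="0 0.07 0 0 0 0 1;0 0 0.08 0 0 0 1;0 0 0.1 0 0 0 1;0 0 0.1 0 0 0 1;0 0 0.1 0 0 0 1;0 0 0.1 0 0 0 1;0 0 0.1 0 0 0 1;0 0 0.1 0 0 0 1;0 0 0 0 0 0 1;0 0 0 0 0 0 1")

```text
time_s: 29.4
tcp_pos: [0.4546, -0.2534, 0.1492]
ee_rot: [[-0.025, -0.903, 0.428], [-1.0, 0.022, -0.013], [0.003, -0.428, -0.904]]
wrist_force: [-17.5, 1.2, 24.8]
gripper_width: 0.094
gripper_force: 30.0
```

```bash
python3 st.py .502 -.2497 .040
```

```text
TCP in slot n,y,up [ 0.0033 -0.0049  0.1189] force n,y,up [-5.3995  0.7903 29.9284] mom [ 0.2037  2.779  -0.0026] 8.158514777029337 [-15.2054   7.4804 -31.7874 -12.8705 -26.5771  24.0963]
1 rows: 0.000 0.000 0.000 -0.043 -0.013 0.015 max 0.04322958009928452
```

Stuck on the roller at 30 N because the plate sits too close to the far wall. I'll back off 6 mm, shift to the -x wall and retry.

Emit:
jog_arm(plan="0 0 -0.15 0 0 0 1;0 0 -0.2 0 0 0 1;0 0 -0.1 0 0 0 1;0 0.05 0 0 0 0 1;0 0.05 0 -0.03 0 0 1;0 0 0 0 0 0 1;0 0 0 0 0 0 1;0 0 0 0 0 0 1;0 0 0 0 0 0 1;0 0 0 0 0 0 1")

```text
time_s: 30.4
tcp_pos: [0.4484, -0.252, 0.1547]
ee_rot: [[-0.026, -0.906, 0.422], [-1.0, 0.024, -0.011], [-0.0, -0.422, -0.906]]
wrist_force: [2.4, 0.5, -0.7]
gripper_width: 0.091
gripper_force: 30.0
```

```bash
python3 st.py .502 -.2497 .040; python3 look2.py green pics/w7.png .502 -.2497 .040
```

```text
TCP in slot n,y,up [-0.     -0.0037  0.1266] force n,y,up [ 1.8758  0.5382 -1.6252] mom [0.1306 0.439  0.08  ] 7.894175492532443 [-15.2399   6.532  -31.9269 -12.4557 -27.7404  23.5491]
1 rows: 0.000 0.000 0.000 0.001 0.000 -0.001 max 0.0011488404310627614
30.4 [ 0.4484 -0.252   0.1547] [-15.2399   6.532  -31.9269 -12.4557 -27.7404  23.5491]
1 rows: 0.000 0.000 0.000 0.001 0.000 -0.001 max 0.0011488404310627614
plate 2150
 y -0.08 n [-0.0036  0.0001  0.0036] up [0.088  0.1548] 224
 y -0.06 n [-0.0036  0.0002  0.0037] up [0.1523 0.1552] 687
 y -0.04 n [-0.0037 -0.      0.0037] up [0.1529 0.1557] 630
 y -0.02 n [-0.0038 -0.0002  0.0038] up [0.1526 0.1555] 259
 y 0.00 n [-0.0033  0.0001  0.0035] up [0.1536 0.156 ] 350
 y range [-0.0646  0.0175]
wall 865
 y -0.08 n [0.007  0.0104 0.0146] up [0.0372 0.0411] 144
 y -0.06 n [0.0079 0.0107 0.0141] up [0.0381 0.0413] 187
 y -0.04 n [0.0074 0.0109 0.0144] up [0.0384 0.0413] 198
 y -0.02 n [0.0075 0.011  0.0139] up [0.0386 0.0413] 180
 y 0.00 n [0.0077 0.0105 0.0141] up [0.0383 0.0411] 149
 y 0.06 n [0.0073 0.0074 0.0074] up [0.0386 0.0409] 7
 y range [-0.0716  0.0719]
```

Emit:
jog_arm(plan="0 0 0.08 0 0 0 1;0 0 0.08 0 0 0 1;0 0 0.08 0 0 0 1;0 0 0.08 0 0 0 1;0 0 0.08 0 0 0 1;0 0 0.08 0 0 0 1;0 0 0.08 0 0 0 1;0 0 0.08 0 0 0 1;0 0 0 0 0 0 1;0 0 0 0 0 0 1")

```text
time_s: 31.45
tcp_pos: [0.4549, -0.2525, 0.1409]
ee_rot: [[-0.026, -0.906, 0.423], [-1.0, 0.023, -0.012], [0.001, -0.423, -0.906]]
wrist_force: [-1.8, -0.4, 6.5]
gripper_width: 0.093
gripper_force: 30.0
```

```bash
python3 st.py .502 -.2497 .040
```

```text
TCP in slot n,y,up [ 0.0001 -0.0041  0.1113] force n,y,up [ 1.1138 -0.4284  6.6912] mom [-0.0853  0.6615  0.1126] 8.080401304134986 [-15.1032   8.2711 -32.1136 -13.1399 -25.8081  24.2505]
1 rows: 0.000 0.000 0.000 -0.001 -0.003 0.002 max 0.003457351692723452
```

Past the roller now (6.7 N, lower edge at about 19 mm). Continuing down.

Emit:
jog_arm(plan="0 0 0.1 0 0 0 1;0 0 0.1 0 0 0 1;0 0 0.1 0 0 0 1;0 0 0.1 0 0 0 1;0 0 0.1 0 0 0 1;0 0 0.06 0 0 0 1;0 0 0 0 0 0 1;0 0 0 0 0 0 1;0 0 0 0 0 0 1;0 0 0 0 0 0 1")

```text
time_s: 32.45
tcp_pos: [0.4608, -0.2527, 0.1282]
ee_rot: [[-0.026, -0.906, 0.423], [-1.0, 0.023, -0.012], [0.001, -0.423, -0.906]]
wrist_force: [-1.5, -0.4, 5.6]
gripper_width: 0.085
gripper_force: 30.0
```

```bash
python3 st.py .502 -.2497 .040
```

```text
TCP in slot n,y,up [ 0.     -0.0041  0.0973] force n,y,up [ 1.0108 -0.4336  5.7355] mom [-0.0271  0.6754  0.1248] 7.4268897261964 [-14.9673   9.895  -32.1961 -13.8752 -24.1257  24.9622]
1 rows: 0.000 0.000 0.000 -0.001 -0.003 0.002 max 0.003281656532284266
```

Emit:
jog_arm(plan="0 0 0.05 0 0 0 1;0 0 0.05 0 0 0 1;0 0 0.05 0 0 0 1;0 0 0.05 0 0 0 1;0 0 0.05 0 0 0 1;0 0 0.05 0 0 0 1;0 0 0.03 0 0 0 1;0 0 0 0 0 0 1;0 0 0 0 0 0 1;0 0 0 0 0 0 1")

```text
time_s: 33.45
tcp_pos: [0.4632, -0.2516, 0.1231]
ee_rot: [[-0.025, -0.906, 0.423], [-1.0, 0.023, -0.01], [-0.001, -0.423, -0.906]]
wrist_force: [-15.4, 9.7, 29.7]
gripper_width: 0.092
gripper_force: 30.0
```

```bash
python3 st.py .502 -.2497 .040
```

```text
TCP in slot n,y,up [ 0.     -0.003   0.0917] force n,y,up [-1.654   9.3099 33.5831] mom [2.6586 1.5941 0.0769] 8.03775825191927 [-14.8601  10.5181 -32.1819 -14.3638 -23.5469  25.4173]
1 rows: 0.000 0.000 0.000 -0.003 0.010 0.007 max 0.009974440342971392
```

Home at 34 N, at the expected depth. Release and retreat.

Emit:
jog_arm(plan="0 0 -0.06 0 0 0 1;0 0 -0.06 0 0 0 1;0 0 0 0 0 0 0.3;0 0 0 0 0 0 0.2;0 0 0 0 0 0 0.2;0 0 0 0 0 0 0.2;0 0 0 0 0 0 0.2;0 0 0 0 0 0 0.2;0 0 0 0 0 0 0.2;0 0 0 0 0 0 0.2")

```text
time_s: 34.45
tcp_pos: [0.4628, -0.2523, 0.1226]
ee_rot: [[-0.026, -0.906, 0.422], [-1.0, 0.024, -0.011], [-0.0, -0.422, -0.907]]
wrist_force: [0.2, -0.9, 0.5]
gripper_width: 0.397
gripper_force: 0.0
```

Emit:
jog_arm(plan="0 0 -0.2 0 0 0 0.2;0 0 -0.5 0 0 0 0.2;0 0 -0.6 0 0 0 0.2;0 0 -0.6 0 0 0 0;0 0 -0.6 0 0 0 -0.5;0 0 -0.6 0 0 0 -1;0 0 -0.6 0 0 0 -1;0 0 -0.6 0 0 0 -1;0 0 -0.6 0 0 0 -1;0 0 -0.5 0 0 0 -1")

```text
time_s: 35.45
tcp_pos: [0.4052, -0.2509, 0.247]
ee_rot: [[-0.027, -0.906, 0.423], [-1.0, 0.024, -0.012], [0.001, -0.424, -0.906]]
wrist_force: [-0.4, 0.3, 0.0]
gripper_width: 0.943
gripper_force: 0.0
```

```bash
python3 look2.py green pics/w8.png .502 -.2497 .040;echo ORANGE; python3 look2.py orange pics/w9.png .582 -.2515 .040
```

```text
35.45 [ 0.4052 -0.2509  0.247 ] [-16.7326  -3.8063 -28.3777  -9.606  -41.5364  21.0653]
1 rows: 0.000 0.000 0.000 -0.008 -0.005 -0.001 max 0.007678221040634424
plate 915
 y -0.08 n [-0.0034 -0.0002  0.003 ] up [0.0875 0.1214] 44
 y -0.06 n [-0.0034 -0.0006  0.0031] up [0.1184 0.1215] 167
 y -0.04 n [-0.0034 -0.0006  0.0032] up [0.1187 0.1213] 171
 y -0.02 n [-0.0034  0.0004  0.0033] up [0.1187 0.1212] 161
 y 0.00 n [-0.0035 -0.0005  0.0034] up [0.1188 0.1214] 153
 y 0.02 n [-0.0035 -0.0005  0.0035] up [0.1187 0.1215] 147
 y 0.04 n [-0.0035 -0.0004  0.0036] up [0.1185 0.1218] 72
 y range [-0.0637  0.049 ]
wall 732
 y -0.08 n [0.0007 0.01   0.0135] up [0.0385 0.0418] 69
 y -0.06 n [0.0076 0.0102 0.0137] up [0.0379 0.0416] 101
 y -0.04 n [0.0077 0.0103 0.014 ] up [0.0263 0.0416] 100
 y -0.02 n [0.0069 0.0105 0.0142] up [0.0351 0.0416] 102
 y 0.00 n [0.0069 0.0106 0.0145] up [0.0381 0.0416] 110
 y 0.02 n [0.007  0.0102 0.0134] up [0.0382 0.0414] 90
 y 0.04 n [0.0072 0.0098 0.0137] up [0.0388 0.0413] 86
 y 0.06 n [0.0073 0.0111 0.0139] up [0.0385 0.0414] 74
 y range [-0.0716  0.0765]
ORAN
[... 235 characters left out ...]
.06 n [-0.0045 -0.0041 -0.0029] up [0.0583 0.12  ] 201
 y -0.04 n [-0.0044 -0.0041  0.0008] up [0.0533 0.1203] 214
 y -0.02 n [-0.0045 -0.0041  0.0031] up [0.0513 0.1202] 211
 y 0.00 n [-0.0045 -0.0041  0.0032] up [0.0512 0.1202] 200
 y 0.02 n [-0.0045 -0.0042  0.0031] up [0.0546 0.12  ] 185
 y 0.04 n [-0.0044 -0.0041 -0.0028] up [0.0517 0.1208] 166
 y 0.06 n [-0.0045 -0.0042  0.0032] up [0.071  0.1206] 35
 y range [-0.0646  0.0638]
wall 74
 y -0.08 n [0.0067 0.007  0.0134] up [0.012  0.0408] 37
 y -0.02 n [-0.0044 -0.0041 -0.0038] up [0.0406 0.0443] 10
 y 0.00 n [-0.0043 -0.0041 -0.004 ] up [0.0402 0.0435] 8
 y 0.04 n [-0.0045 -0.0042 -0.0042] up [0.0412 0.0447] 8
 y range [-0.0715  0.0514]
```

View pics/w8.png

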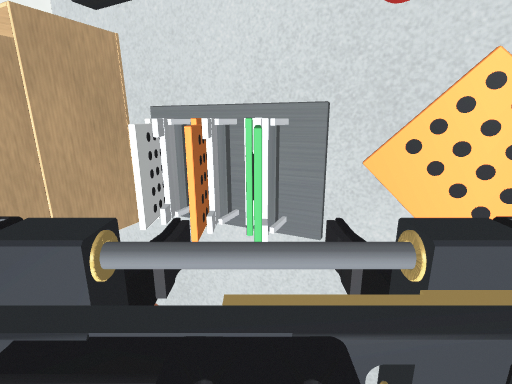

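Wrist view: the white (column 148), orange (198) and green (258) plates stand in their bays. Green and orange tops read 120 mm above the slot floor and both plates are centred. The gripper is clear, so I'm handing in.

```bash
python3 -c "
from station import r
print(r.finish_job())"
```

```text
the job is handed in; nothing more can be done
None
```

Both templates are fully home and centred in their own bays and let go, and I handed the job in at about 35.5 s; no verdict was returned.

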